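# Feel out the open gap with a gauge blade

### The arm

A 6-joint arm with a two-finger parallel gripper is mounted at the origin on the work surface. World frame = base frame: x ahead of the robot, y to its left, z up, the work surface at z = 0. Lengths are in m, angles in rad, forces in N, time in s.
With the tool pointing down it reaches from about 0.15 to 0.775 m from the base axis. Payload 6.1 kg.
Tool frame: the origin (TCP) lies midway between the tips of the shut fingers; the grasp point (between the pads) lies 19 mm behind it; z points along the fingers, y is the line along which they close (so a half turn about z gives the same grasp; the last joint's range is limited). The gripper opens to 85 mm and grips with 20 to 120 N. Pads are 22 mm wide; open, the fingers measure 114 mm over their backs; the gripper's body (76 mm by 85 mm) begins 54 mm behind the grasp point. The pads swing forward as they close: fully open they stand 13 mm farther back than shut.
Start: joints at [1.192, 0.126, -0.04, 1.405, 0, 1.571], TCP at [0.194, 0.488, 0.231] pointing down, gripper open.
Joint ranges: [-2.72, 2.72], [-0.95, 1.95], [-1.27, 1.35], [-1.78, 2.02], [-1.46, 1.47], [-3.14, 3.14]. Speed limits (rad/s): [2.39, 2.39, 3.01, 3.14, 3.14, 3.14].

### API

Orientations are given as a unit quaternion [x, y, z, w].
In Python, from station import robot, viewer gives the robot as it stands.
- The arm moves only by the tool step_arm, never from a script. Its argument "deltas" is a list of rows, each a list of 7 numbers: the shift along the tool's x, y, z in cm, then the turn, a rotation vector about the tool's x, y, z in rad, then the finger opening in cm, from 0 to 8.54. In form: [[x, y, z, wx, wy, wz, grip], ...]. A call has 1 to 12 rows; each row shifts and turns the commanded pose from where the row before left it, along the tool's axes as they then stand; what a row does not reach is not made up. A row lasts 1/12 s, in which the tool goes at most 41.7 mm and 7.16 degrees, less where a joint would pass 70% of its speed; a pose out of reach is approached as far as the arm can. A call with a gripper value outside its range is refused whole. The fingers move at their own pace and stop on an object; the grip force is fixed at half the most. Time passes only in rows, so rows that do not move let the fingers close. It gives the time, the measured TCP pose, the force, the opening and the grip force at its end, in the units of the state.
- robot.sense(): the state, without advancing time (a new reading comes with each control period).
- viewer.snapshot(name): name is "scene" or "top" or "wrist"; returns a dict with "img" (384x512x3 uint8, blue, green, red), "range_z" (384x512 float32, m along the optical axis (not along the pixel's ray), 0 where there is no reading), "mtx" (3x3 intrinsics, pixels), "position" and "orientation" of the camera in the world; the wrist camera has in their place "mount" (4x4, takes a point from camera to tool coordinates, whose origin is the TCP and whose axes are the flange's). Camera axes: x right, y up, looking along -z (the intrinsics and any distortion apply to the point x, -y, -z); pixel columns grow to the right and rows downward; lengths in m; the calibration is good to about 2 mm. A picture is of the moment at which its call begins: read the wrist's pose just before it.
- robot.close_job(): hands the job in; it is judged then, once.
The state is a dict: "time_s": time; "joints": joint angles; "joint_velocities": joint speeds; "joint_torque": joint torques, N m; "tcp_pos": TCP position; "eef_rot": TCP orientation; "wrist_force": force on the tool from outside, world axes, zero at the start; "ft_torque": the same for the moment, N m; "finger_gap": finger opening in m; "finger_force": force on a finger pad.
Only numpy, scipy, OpenCV 4.12 (cv2) and the standard library are available. Lean on these libraries where they do the work, as an engineer would, in place of code of your own. Each camera call takes 0.05 s, during which the arm holds its last target. There are 200 camera calls.

### The job

Glaze has closed up the inside of one of the two leaning gaps in the white, blue-rimmed ceramic compact holder, and from outside you cannot tell which. Take the orange-handled gauge out of its wooden stand, feel with its blade which gap lets it in all the way, and slide it in there, keeping hold of it until the underside of the handle sits flush on the rim; then let go and leave it standing in that gap. Do not shift or knock over the pump bottle, the brush canister or the eyelash curler.

Things in the scene. Friction and masses are not known exactly. Their poses are not given: they have to be found in the camera images.
- gauge: Gap gauge, about 80 g: orange plastic handle 18 (x) x 36 (y) x 50 (z) mm on a steel blade 5 (x) x 26 (y) mm reaching 50 mm below it; the blade's last 5 mm is a thinner tip, 3 x 20 mm. Origin: centre of the handle's underside (shoulder), z up along the handle. Starts upright in the stand, shoulder on the stand's top (60 mm high). Same when turned half round about z.
- stand: Fixed wooden block 60 (x) x 80 (y) x 60 (z) mm, open from the top by a slot 9 (x) x 34 (y) mm, more than 50 mm deep, at its centre, in which the gauge's blade stands. Origin: centre of the underside.
- rest: Fixed white ceramic compact holder: foot 130 (x) x 150 (y) x 12 mm carrying a leaning slab with two gaps in its blue upper rim, 70 mm apart between centres along y. The rim's centre is 15 mm to -x of the origin, 81 mm above the table. Origin: centre of the foot's underside.
- slab: The holder's slab, 30 (x) x 132 (y) x 70 (z) mm, leaning 30 deg from vertical to the holder's -x side; two gaps 34 (y) x 9 (x) mm, 60 mm deep. In one (either; no reading tells) glaze leaves 2 mm from 25 mm below the rim on: blade and tip jam on this hard ledge, 25 mm still out. The other takes the blade until the handle meets the rim. Origin: centre of its lower end, z out along the gaps.
- gap_left (a point): The left (the holder's +y side) gap's mouth: centre of the 34 x 9 mm opening, in the plane of the slab's rim. Its z axis points out of the gap (30 deg from vertical, leaning to the holder's -x side), x runs across the 9 mm, y along the 34 mm. The blade goes in along -z.
- gap_right (a point): The right (the holder's -y side) gap's mouth: centre of the 34 x 9 mm opening, in the plane of the slab's rim. Its z axis points out of the gap (30 deg from vertical, leaning to the holder's -x side), x runs across the 9 mm, y along the 34 mm. The blade goes in along -z.
- pump_bottle: Bystander: loose frosted plastic pump bottle with closed press-top, 58 mm across, 152 mm tall, standing. Origin: centre of its underside.
- brush_canister: Bystander: loose aluminium canister, 76 mm across, 100 mm tall, with make-up brushes standing out to about 205 mm. Origin: centre of its underside.
- eyelash_curler: Bystander: loose metal eyelash curler lying flat, 120 (x) x 70 (y) mm, 18 mm high. Origin: under its middle, on the table.
- tray: Bystander: fixed two-tier white ceramic stacking tray, 120 (x) x 180 (y) mm, about 120 mm high with the lipsticks in it. Origin: centre of its underside.
Mind the look-alikes: they are no part of the job. Several things have the shape of the gauge; the one meant has the colours described above.

How it is judged:
On the way:
1. the gauge, still held in the fingers, is slid home in the open gap (shoulder within 8 mm of the rim) (contact force between the fingers and gauge above 1 N and ((z of gauge in the frame of gap_left between -0.005 and 0.008 m and x of gauge in the frame of gap_left between -0.006 and 0.006 m and y of gauge in the frame of gap_left between -0.008 and 0.008 m and angle between the z axis of gauge and the z axis of gap_left, either way round below 0.12 rad) or (z of gauge in the frame of gap_right between -0.005 and 0.008 m and x of gauge in the frame of gap_right between -0.006 and 0.006 m and y of gauge in the frame of gap_right between -0.008 and 0.008 m and angle between the z axis of gauge and the z axis of gap_right, either way round below 0.12 rad))), for 0.1 s.
At the end, for the whole second after the job is handed in: The gauge rests, released, in the gap that takes it: its shoulder within 5 mm of the rim along the gap, within 6 mm (across) and 8 mm (along) of the gap's centre, its axis within 0.12 rad of the gap's, and still; pump bottle and canister upright (((z of gauge in the frame of gap_left between -0.005 and 0.005 m and x of gauge in the frame of gap_left between -0.006 and 0.006 m and y of gauge in the frame of gap_left between -0.008 and 0.008 m and angle between the z axis of gauge and the z axis of gap_left, either way round below 0.12 rad) or (z of gauge in the frame of gap_right between -0.005 and 0.005 m and x of gauge in the frame of gap_right between -0.006 and 0.006 m and y of gauge in the frame of gap_right between -0.008 and 0.008 m and angle between the z axis of gauge and the z axis of gap_right, either way round below 0.12 rad)) and linear speed of gauge below 0.02 m/s and angle between each of pump_bottle, brush_canister's own z axis and vertical below 0.2 rad); the robot touches nothing.
It fails at once if the pump bottle is shifted by more than 30 mm or tipped (distance of pump_bottle from where it was at the start of the episode above 0.03 m or angle between pump_bottle's own z axis and vertical above 0.5 rad).
It fails at once if the brush canister is shifted by more than 30 mm or tipped (distance of brush_canister from where it was at the start of the episode above 0.03 m or angle between brush_canister's own z axis and vertical above 0.5 rad).
It fails at once if the eyelash curler is shifted by more than 30 mm or tipped (distance of eyelash_curler from where it was at the start of the episode above 0.03 m).
It also fails if it takes over 48 s, if anything falls off the work surface, if the arm or the gripper's body presses on something with over 40 N, if the wrist force passes 120 N, or if a joint passes its speed limit or range.

## Working session

There is one attempt and no reset: what is moved stays moved. The work goes in short steps, Python scripts to look and compute and a tool call to move; the robot and the scene stay as the last step left them, time stands still between calls to the robot, and variables do not carry over. Pictures are saved under pics/ and viewed, at most 10 in all, crops included, and the job is handed in when it is done.

Besides the shell and the picture viewer there is one more tool, called after "Request:" in YAML: its name, and indented under it one key for each argument. step_arm: Moves the arm, as the interface text tells. Its arguments: {"type":"object","properties":{"deltas":{"type":"array"}},"required":["deltas"]}

```bash
mkdir -p pics
cat > h.py <<'E'
import numpy as np,cv2
from scipy.spatial.transform import Rotation as R
from station import robot,viewer
def snap(n):
    s=robot.sense(); d=viewer.snapshot(n)
    if 'mount' in d:
        T=np.eye(4);T[:3,:3]=R.from_quat(s['eef_rot']).as_matrix();T[:3,3]=s['tcp_pos'];d['T']=T@np.array(d['mount'])
    else:
        T=np.eye(4);T[:3,:3]=R.from_quat(d['orientation']).as_matrix();T[:3,3]=d['position'];d['T']=T
    return d
def cloud(d):
    K=np.array(d['mtx']);z=d['range_z'];v,u=np.mgrid[:z.shape[0],:z.shape[1]]
    p=np.stack([(u-K[0,2])/K[0,0]*z,-(v-K[1,2])/K[1,1]*z,-z],-1)
    P=p@d['T'][:3,:3].T+d['T'][:3,3]; P[z==0]=np.nan; return P
E
python3 - <<'E'
from h import *
s=robot.sense();print({k:np.round(v,3) for k,v in s.items()})
a=[]
for n in('scene','top'):
    d=snap(n);np.savez(''+n,**{k:v for k,v in d.items()});print(n,d['T'].round(3).tolist(),np.array(d['mtx']).tolist(),d.keys())
    cv2.imwrite(f'pics/{n}.png',cv2.resize(d['img'],(800,600)))
E
```

```text
{'time_s': np.float64(0.0), 'joints': array([ 1.192,  0.126, -0.041,  1.405,  0.   ,  1.571]), 'joint_velocities': array([ 0.001,  0.001,  0.001, -0.001,  0.   ,  0.002]), 'joint_torque': array([ 2.0000e-03, -4.3591e+01,  3.5292e+01,  1.7000e-02,  0.0000e+00,
        0.0000e+00]), 'tcp_pos': array([0.194, 0.487, 0.231]), 'eef_rot': array([ 0.188,  0.982, -0.001, -0.   ]), 'wrist_force': array([-0.505,  0.06 ,  0.183]), 'ft_torque': array([-0.041, -0.026, -0.01 ]), 'finger_force': np.float64(0.0), 'finger_gap': np.float64(0.085)}
scene [[-0.248, -0.701, 0.669, 1.227], [0.969, -0.173, 0.178, 0.155], [-0.009, 0.692, 0.722, 0.751], [0.0, 0.0, 0.0, 1.0]] [[358.31082463355506, 0.0, 256.74515410650275], [0.0, 358.31082463355506, 194.2019906223016], [0.0, 0.0, 1.0]] dict_keys(['img', 'range_z', 'mtx', 'position', 'orientation', 'T'])
top [[0.017, 0.984, -0.176, 0.394], [-1.0, 0.013, -0.021, -0.02], [-0.018, 0.176, 0.984, 1.212], [0.0, 0.0, 0.0, 1.0]] [[381.07869416539523, 0.0, 246.2757868794442], [0.0, 381.07869416539523, 192.26574070834712], [0.0, 0.0, 1.0]] dict_keys(['img', 'range_z', 'mtx', 'position', 'orientation', 'T'])
```

View pics/scene.png

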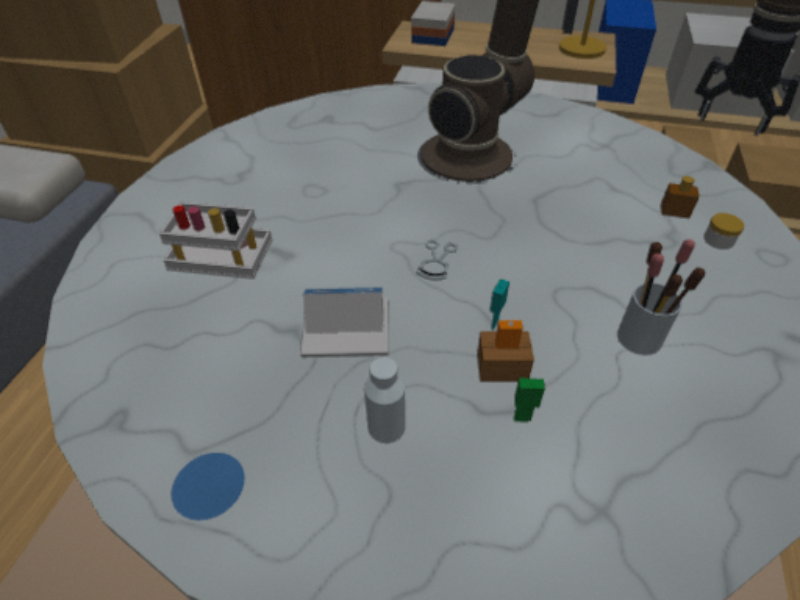

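View pics/top.png

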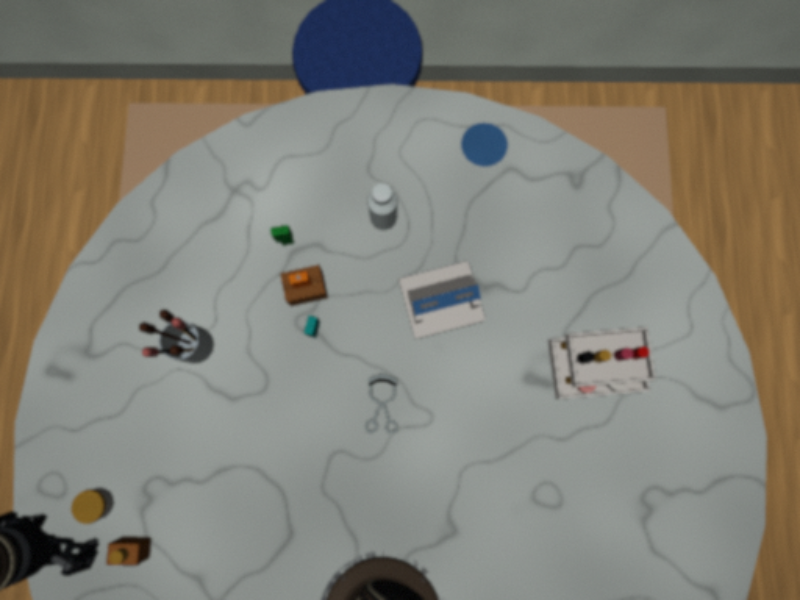

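The scene view shows three gauge shapes: orange in the wooden stand (510,333), teal (499,297) and green (529,397). The orange one fits, since it has an orange handle and stands in the wood. The holder is at about (345,320) with its blue rim on the robot's side. In the top view the gauge is at (299,279), the holder at (442,298), the bottle at (382,205), the curler at (382,400) and the canister at (185,340).

Run:
```python
from h import *
D={}
for n in('scene','top'):
    f=np.load(n+'.npz');d={k:f[k] for k in f};D[n]=d
    P=cloud(d);hsv=cv2.cvtColor(d['img'],cv2.COLOR_BGR2HSV);x,y,z=P[...,0],P[...,1],P[...,2]
    def rep(name,m):
        q=P[m];q=q[~np.isnan(q).any(1)]
        r=cv2.minAreaRect(q[:,:2].astype(np.float32)) if len(q)>4 else None
        print(n,name,len(q),'med',np.median(q,0).round(4),'lo',np.percentile(q,3,0).round(3),'hi',np.percentile(q,97,0).round(3),'rect',np.round(r[0],4),np.round(r[1],4),round(r[2],1))
    H,S,V=cv2.split(hsv)
    near=(x>.3)&(x<.75)&(abs(y)<.4)
    rep('orange',near&(H>5)&(H<18)&(S>200)&(V>150))
    rep('orangetop',near&(H>5)&(H<18)&(S>200)&(V>150)&(z>.103))
    reg=(np.hypot(x-.5,y-.13)<.1)
    rep('wood',reg&(H<20)&(S>90)&(z>.05)&(z<.068))
    rep('blue',near&(H>95)&(H<125)&(S>110)&(z>.05)&(z<.11)&(y<.05))
    rep('holder',near&(S<60)&(z>.006)&(z<.022)&(y<.0)&(y>-.22)&(x>.4)&(x<.62))
    rep('bottle',near&(z>.03)&(z<.17)&(x>.54)&(y>-.03)&(y<.06))
    rep('canis',(x>.3)&(x<.6)&(z>.03)&(z<.25)&(y>.2)&(y<.42))
    rep('curl',(x>.2)&(x<.42)&(z>.008)&(abs(y)<.08)&(z<.04))
# crops
d=D['scene']['img'][165:275,180:360];cv2.imwrite('pics/crop.png',cv2.resize(d,(800,489),interpolation=cv2.INTER_CUBIC))
```

```text
scene orange 47 med [0.6353 0.1721 0.1106] lo [0.627 0.155 0.109] hi [0.643 0.186 0.112] rect [0.635  0.1704] [0.0141 0.0313] 10.2
scene orangetop 47 med [0.6353 0.1721 0.1106] lo [0.627 0.155 0.109] hi [0.643 0.186 0.112] rect [0.635  0.1704] [0.0141 0.0313] 10.2
  return _methods._mean(a, axis=axis, dtype=dtype,
  ret = um.true_divide(
Traceback (most recent call last):
IndexError: index -1 is out of bounds for axis 0 with size 0
```

```bash
python3 - <<'E' 2>&1 | grep -v Warn
from h import *
D={}
for n in('scene','top'):
    f=np.load(n+'.npz');d={k:f[k] for k in f};D[n]=d
    P=cloud(d);hsv=cv2.cvtColor(d['img'],cv2.COLOR_BGR2HSV);x,y,z=P[...,0],P[...,1],P[...,2]
    def rep(name,m):
        q=P[m];q=q[~np.isnan(q).any(1)]
        if len(q)<5: print(n,name,len(q));return
        r=cv2.minAreaRect(q[:,:2].astype(np.float32))
        print(n,name,len(q),'med',np.median(q,0).round(4),'lo',np.percentile(q,3,0).round(3),'hi',np.percentile(q,97,0).round(3),'rect',np.round(r[0],4),np.round(r[1],4),round(r[2],1))
    H,S,V=cv2.split(hsv)
    near=(x>.3)&(x<.95)&(abs(y)<.45)
    rep('orangetop',near&(H>5)&(H<18)&(S>180)&(V>130)&(z>.103))
    g=(np.hypot(x-.635,y-.17)<.08)
    rep('wood',g&(H<20)&(S>90)&(z>.052)&(z<.068))
    rep('blue',near&(H>95)&(H<125)&(S>90)&(z>.05)&(z<.11)&(y<.05))
    h=near&(y<.02)&(y>-.28)&(x>.45)&(x<.74)
    rep('foot',h&(z>.007)&(z<.018)&(S<60))
    rep('holder',h&(z>.007)&(z<.12))
    rep('bottle',near&(z>.03)&(z<.2)&(x>.68)&(y>-.03)&(y<.12))
    rep('canis',(x>.4)&(x<.75)&(z>.03)&(z<.25)&(y>.26)&(y<.5))
    rep('curl',(x>.3)&(x<.52)&(z>.009)&(abs(y-.02)<.1)&(z<.04))
    rep('teal',near&(H>80)&(H<95)&(S>120)); rep('green',near&(H>50)&(H<75)&(S>120))
a=cv2.resize(D['scene']['img'][165:275,180:360],(800,489),interpolation=cv2.INTER_CUBIC)
cv2.imwrite('pics/crop.png',a)
E
```

```text
scene orangetop 55 med [0.634  0.1698 0.1107] lo [0.627 0.155 0.109] hi [0.643 0.185 0.112] rect [0.6344 0.1703] [0.015  0.0315] 11.5
scene wood 506 med [0.6469 0.169  0.0605] lo [0.609 0.131 0.054] hi [0.67  0.208 0.064] rect [0.6363 0.1693] [0.0615 0.0793] 14.5
scene blue 87 med [ 0.5989 -0.1239  0.0805] lo [ 0.573 -0.177  0.075] hi [ 0.621 -0.055  0.088] rect [ 0.5727 -0.2139] [0.3246 0.0779] 75.7
scene foot 924 med [ 0.6539 -0.0897  0.0124] lo [ 0.461 -0.167  0.008] hi [ 0.689 -0.014  0.015] rect [ 0.5917 -0.0525] [0.1372 0.3031] 46.3
scene holder 2337 med [ 0.6344 -0.1004  0.0405] lo [ 0.576 -0.167  0.01 ] hi [ 0.683 -0.032  0.087] rect [ 0.5906 -0.0558] [0.1467 0.3002] 42.7
scene bottle 1046 med [0.8075 0.018  0.1078] lo [ 0.779 -0.01   0.036] hi [0.82  0.04  0.152] rect [0.797  0.0145] [0.0483 0.0567] 18.9
scene canis 1716 med [0.534  0.3924 0.0964] lo [0.479 0.356 0.036] hi [0.556 0.427 0.197] rect [0.5192 0.3904] [0.0836 0.0816] 15.4
scene curl 76 med [0.4483 0.0109 0.0105] lo [ 0.366 -0.017  0.009] hi [0.46  0.036 0.014] rect [0.4057 0.0102] [0.0578 0.1099] 88.5
scene teal 
[... 877 characters left out ...]
5  0.087] rect [ 0.5927 -0.129 ] [0.2925 0.2893] 89.1
top bottle 412 med [0.7759 0.011  0.1104] lo [ 0.761 -0.014  0.04 ] hi [0.803 0.037 0.153] rect [0.7846 0.0116] [0.049  0.0573] 9.0
top canis 782 med [0.5175 0.3899 0.0999] lo [0.476 0.355 0.036] hi [0.548 0.428 0.201] rect [0.516  0.3915] [0.0826 0.0805] 5.8
top curl 87 med [0.4441 0.0036 0.0112] lo [ 0.348 -0.019  0.009] hi [0.457 0.035 0.015] rect [0.4006 0.0062] [0.0613 0.1124] 87.7
top teal 75 med [0.5429 0.142  0.1   ] lo [0.527 0.134 0.081] hi [0.558 0.153 0.104] rect [0.5428 0.1435] [0.0168 0.0336] 77.7
top green 94 med [0.7234 0.2086 0.0979] lo [0.718 0.195 0.046] hi [0.736 0.225 0.103] rect [ 0.6184 -0.0698] [0.6329 0.0251] 68.7
```

View pics/crop.png

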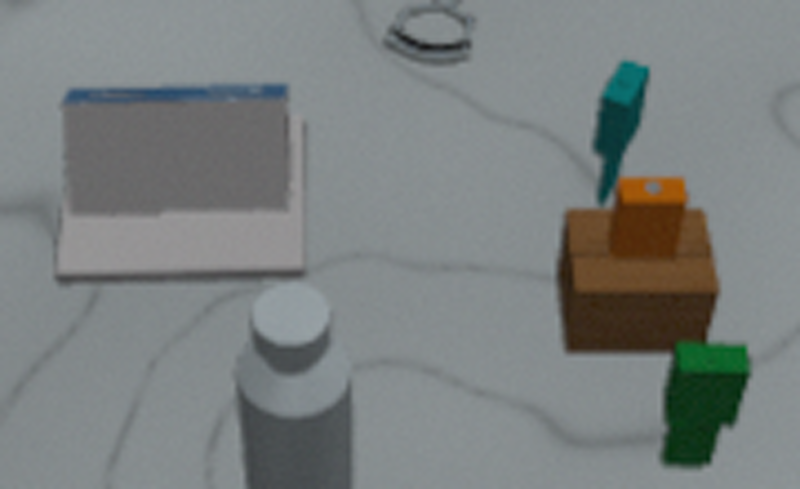

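The crop confirms it: the orange gauge stands in the wooden block (650,230), while teal (620,130) and green (705,400) are decoys. The sizes check out: stand 60x79 mm, handle top at 0.110 m, rim at 0.081 m, yaw about 14°. I'll move to look from above the gauge.

Request:
step_arm:
  deltas:
    - [0,0,-2,0,0,0.1,4.5]
    - [0,0,-2,0,0,0.1,4.5]
    - [0,0,-2,0,0,0.1,4.5]
    - [0,0,0,0,0,0.1,4.5]
    - [0,0,0,0,0,0.1,4.5]
    - [0,0,0,0,0,0.1,4.5]
    - [0,0,0,0,0,0.1,4.5]
    - [0,0,0,0,0,0.1,4.5]
    - [0,0,0,0,0,0.1,4.5]
    - [0,0,0,0,0,0.048,4.5]

```text
time_s: 0.93
tcp_pos: [0.1941, 0.4876, 0.2908]
eef_rot: [0.618, 0.786, -0.0, 0.0]
wrist_force: [-1.0, -0.7, -0.1]
finger_gap: 0.0443
finger_force: 0.0
```

Request:
step_arm:
  deltas:
    - [-2.5,2.1,0,0,0,0,4.5]
    - [-2.5,2.1,0,0,0,0,4.5]
    - [-2.5,2.1,0,0,0,0,4.5]
    - [-2.5,2.1,0,0,0,0,4.5]
    - [-2.5,2.1,0,0,0,0,4.5]
    - [-2.5,2.1,0,0,0,0,4.5]
    - [-2.5,2.1,0,0,0,0,4.5]
    - [-2.5,2.1,0,0,0,0,4.5]
    - [-2.5,2.1,0,0,0,0,4.5]
    - [-2.5,2.1,0,0,0,0,4.5]
    - [-2.5,2.1,0,0,0,0,4.5]
    - [-2.5,2.1,0,0,0,0,4.5]

```text
time_s: 1.93
tcp_pos: [0.5122, 0.2562, 0.2909]
eef_rot: [0.616, 0.788, -0.0, -0.0]
wrist_force: [0.4, 0.9, 0.0]
finger_gap: 0.0451
finger_force: 0.0
```

Request:
step_arm:
  deltas:
    - [-2.5,2.1,1,0,0,0,4.5]
    - [-2.5,2.1,1,0,0,0,4.5]
    - [-2.5,2.1,1,0,0,0,4.5]
    - [-2.5,2.1,1,0,0,0,4.5]
    - [-1.5,1.4,0,0,0,0,4.5]
    - [0,0,0,0,0,0,4.5]
    - [0,0,0,0,0,0,4.5]

```text
time_s: 2.52
tcp_pos: [0.6344, 0.1688, 0.2499]
eef_rot: [0.617, 0.787, -0.001, -0.001]
wrist_force: [-0.2, 0.4, -0.2]
finger_gap: 0.0449
finger_force: 0.0
```

```bash
cat >> h.py <<'E'
def plane(d,uv,n,p0):
    K=np.array(d['mtx']);uv=np.atleast_2d(uv).astype(float)
    r=np.c_[(uv[:,0]-K[0,2])/K[0,0],-(uv[:,1]-K[1,2])/K[1,1],-np.ones(len(uv))]@d['T'][:3,:3].T
    c=d['T'][:3,3];n=np.array(n,float);return c+r*(((p0-c)@n)/(r@n))[:,None]
def rect(P):
    r=cv2.minAreaRect(P.astype(np.float32));return np.round(r[0],4),np.round(r[1],4),round(r[2],2)
E
python3 - <<'E'
from h import *
s=robot.sense();print(s['time_s'],s['tcp_pos'].round(4),R.from_quat(s['eef_rot']).as_matrix().round(3).tolist(),s['joints'].round(2))
d=snap('wrist');cv2.imwrite('pics/w1.png',d['img']);print(d['T'].round(3).tolist())
H,S,V=cv2.split(cv2.cvtColor(d['img'],cv2.COLOR_BGR2HSV));P=cloud(d);z=P[...,2]
for nm,m,h in(('orange',(H>3)&(H<18)&(S>180)&(z>.1),.11),('wood',(H<20)&(S>90)&(z>.05)&(z<.068),.06)):
    q=P[m];print(nm,m.sum(),np.median(q,0).round(4),rect(q[:,:2]))
    v,u=np.nonzero(m);print(rect(plane(d,np.c_[u,v],[0,0,1],[0,0,h])[:,:2]))
E
```

```text
2.5167 [0.6344 0.1688 0.2499] [[-0.24, 0.971, -0.002], [0.971, 0.24, -0.0], [0.0, -0.002, -1.0]] [0.26 0.39 0.35 1.53 0.   1.59]
[[0.971, -0.229, -0.075, 0.616], [0.241, 0.92, 0.31, 0.248], [-0.002, -0.319, 0.948, 0.392], [0.0, 0.0, 0.0, 1.0]]
orange 512 [0.6352 0.1711 0.109 ] (array([0.6356, 0.1688]), array([0.0172, 0.0351]), 14.27)
(array([0.6354, 0.17  ]), array([0.0171, 0.036 ]), 13.96)
wood 2367 [0.632  0.1781 0.0592] (array([0.6362, 0.1691]), array([0.0589, 0.0786]), 13.96)
(array([0.636, 0.17 ]), array([0.0585, 0.0788]), 13.91)
```

View pics/w1.png

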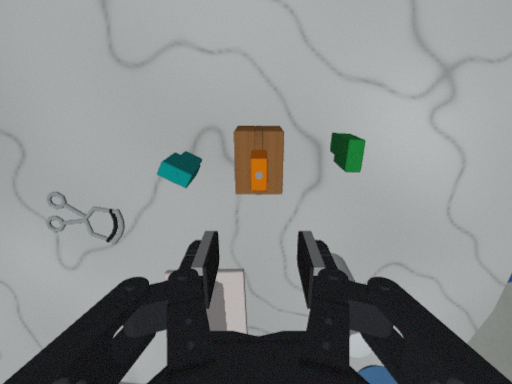

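The wrist view shows the orange gauge in the stand at (259,172), centred between the fingers, with teal (180,168) and green (348,152) clear of them. I'll descend and grip.

Request:
step_arm:
  deltas:
    - [0.05,0.12,2.5,0,0,0,4.5]
    - [0,0,2.5,0,0,0,4.5]
    - [0,0,2.5,0,0,0,4.5]
    - [0,0,2.5,0,0,0,4.5]
    - [0,0,2.5,0,0,0,4.5]
    - [0,0,2.0,0,0,0,4.5]
    - [0,0,1.5,0,0,0,4.5]
    - [0,0,1.0,0,0,0,4.5]
    - [0,0,0.8,0,0,0,4.5]
    - [0,0,0,0,0,0,4.5]
    - [0,0,0,0,0,0,3]

```text
time_s: 3.48
tcp_pos: [0.635, 0.1709, 0.074]
eef_rot: [0.616, 0.788, 0.0, 0.0]
wrist_force: [0.1, -0.5, -0.5]
finger_gap: 0.0345
finger_force: 0.0
```

Request:
step_arm:
  deltas:
    - [0,0,0,0,0,0,2]
    - [0,0,0,0,0,0,1]
    - [0,0,0,0,0,0,0.5]
    - [0,0,0,0,0,0,0.5]
    - [0,0,0,0,0,0,0.5]
    - [0,0,0,0,0,0,0.5]

```text
time_s: 3.98
tcp_pos: [0.6357, 0.1707, 0.0747]
eef_rot: [0.616, 0.788, 0.001, 0.0]
wrist_force: [-1.3, 1.2, 5.8]
finger_gap: 0.0173
finger_force: 59.6
```

Request:
step_arm:
  deltas:
    - [0,0,-0.5,0,0,0,0.5]
    - [0,0,-1,0,0,0,0.5]
    - [0,0,-1.5,0,0,0,0.5]
    - [0,0,-2,0,0,0,0.5]
    - [0,0,-2,0,0,0,0.5]
    - [0,0,-2,0,0,0,0.5]
    - [0,0,-2,0,0,0,0.5]
    - [0,0,-2,0,0,0,0.5]
    - [0,0,-2,0,0,0,0.5]
    - [0,0,-1,0,0,0,0.5]
    - [0,0,0,0,0,0,0.5]

```text
time_s: 4.9
tcp_pos: [0.6361, 0.1705, 0.2365]
eef_rot: [0.616, 0.788, 0.002, 0.001]
wrist_force: [0.4, -0.3, -0.9]
finger_gap: 0.0173
finger_force: 59.0
```

Request:
step_arm:
  deltas:
    - [-1.5,-0.4,0,0,0,0,0.5]
    - [-2.8,-0.7,0,0,0,0,0.5]
    - [-2.8,-0.7,0,0,0,0,0.5]
    - [-2.8,-0.7,0,0,0,0,0.5]
    - [-2.8,-0.7,0,0,0,0,0.5]
    - [-2.8,-0.7,0,0,0,0,0.5]
    - [-2.8,-0.7,0,0,0,0,0.5]
    - [-2.8,-0.7,0,0,0,0,0.5]
    - [-2.8,-0.7,0,0,0,0,0.5]
    - [-2.8,-0.7,0,0,0,0,0.5]
    - [-2.8,-0.7,0,0,0,0,0.5]

```text
time_s: 5.82
tcp_pos: [0.6334, -0.1358, 0.2315]
eef_rot: [0.616, 0.788, -0.001, -0.001]
wrist_force: [0.3, 0.4, -0.6]
finger_gap: 0.0173
finger_force: 59.0
```

Request:
step_arm:
  deltas:
    - [-2.8,-0.8,0,0,0,0,0.5]
    - [-2.8,-0.8,0,0,0,0,0.5]
    - [-2.4,-0.8,0,0,0,0,0.5]
    - [-1.2,-0.4,0,0,0,0,0.5]
    - [0,0,0,0,0,0,0.5]
    - [0,0,0,0,0,0,0.5]
    - [0,0,0,0,0,0,0.5]

```text
time_s: 6.4
tcp_pos: [0.6294, -0.229, 0.2327]
eef_rot: [0.616, 0.788, 0.0, -0.001]
wrist_force: [0.2, -0.0, -1.0]
finger_gap: 0.0173
finger_force: 59.0
```

Run:
```python
from h import *
s=robot.sense();print(s['time_s'],s['tcp_pos'].round(4),R.from_quat(s['eef_rot']).as_matrix().round(3).tolist(),s['joints'].round(2),s['finger_gap'])
d=snap('wrist');cv2.imwrite('pics/w2.png',d['img']);np.savez('w2',**d)
H,S,V=cv2.split(cv2.cvtColor(d['img'],cv2.COLOR_BGR2HSV));P=cloud(d);z=P[...,2]
m=(H>95)&(H<125)&(S>90)&(z>.06)&(z<.1)
q=P[m];print(m.sum(),np.median(q,0).round(4),rect(q[:,:2]))
# gauge in tool frame
T=d['T'];M=np.linalg.inv(np.array(d['mount']))
o=(H>3)&(H<18)&(S>180)
q=P[o];tl=(q-s['tcp_pos'])@R.from_quat(s['eef_rot']).as_matrix();print('orange tool',o.sum(),np.percentile(tl,[3,50,97],axis=0).round(4).tolist())
```

```text
6.4 [ 0.6294 -0.229   0.2327] [[-0.242, 0.97, -0.001], [0.97, 0.242, 0.001], [0.001, -0.001, -1.0]] [-0.35  0.42  0.34  1.5   0.    0.98] 0.01729217075670567
2692 [ 0.6035 -0.1199  0.0809] (array([ 0.5743, -0.2245]), array([0.31 , 0.081]), 73.56)
orange tool 3531 [[nan, nan, nan], [nan, nan, nan], [nan, nan, nan]]
```

View pics/w2.png

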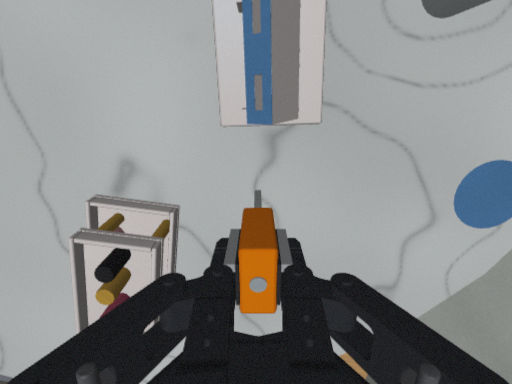

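The wrist view shows the gauge held straight (handle 240–278, rows 208–312). The blue rim has its right gap at (259,92) and its left gap at (256,15).

Run:
```python
from h import *
f=np.load('w2.npz');d={k:f[k] for k in f};s=robot.sense()
H,S,V=cv2.split(cv2.cvtColor(d['img'],cv2.COLOR_BGR2HSV));P=cloud(d);z=P[...,2]
reg=np.zeros(H.shape,bool);reg[:130,200:330]=1
m=((H>95)&(H<125)&(S>90)&reg).astype(np.uint8)
y=np.radians(13.9);ex=np.array([np.cos(y),np.sin(y),0]);ey=np.array([-np.sin(y),np.cos(y),0])
n=-.5*ex+np.array([0,0,.866]);xg=np.cross(ey,n)
v,u=np.nonzero(m);q=P[m>0];q=q[~np.isnan(q).any(1)]
c=q.mean(0);nn=np.linalg.svd(q-c)[2][2];print('plane n',(nn*np.sign(nn[2])).round(3),'expect',n.round(3),'res',np.abs((q-c)@nn).mean().round(4))
p0=np.median(q,0)
Q=plane(d,np.c_[u,v],n,p0);loc=np.c_[Q@xg,Q@ey]
print('rim local x range',np.percentile(loc[:,0],[1,50,99]).round(4),'ymin',loc[:,1].min().round(4),'rect',rect(loc))
cs,h=cv2.findContours(cv2.copyMakeBorder(m,1,0,0,0,cv2.BORDER_CONSTANT,value=1),cv2.RETR_CCOMP,cv2.CHAIN_APPROX_NONE)
for k,ct in enumerate(cs):
    if h[0][k][3]>=0 and cv2.contourArea(ct)>40:
        uv=ct[:,0].astype(float)-[0,1];Q=plane(d,uv,n,p0);r=rect(np.c_[Q@xg,Q@ey]);cc=r[0]
        w=xg*cc[0]+ey*cc[1]+n*(p0@n);print('gap px',uv.mean(0).round(1),'rect',r,'world',w.round(4),'local',cc)
# gauge
Rt=R.from_quat(s['eef_rot']).as_matrix();o=(H>3)&(H<18)&(S>180);o[:190]=0
v,u=np.nonzero(o);print('orange rows',v.min(),v.max())
for a,b in((205,250),(255,280),(285,312)):
    mm=o.copy();mm[:a]=0;mm[b:]=0;print(a,V[mm].mean(),np.nanmedian(d['range_z'][mm]))
for r in range(206,316,8):
    w=np.nonzero(o[r])[0];print(r,w.min() if len(w) else '',w.max() if len(w) else '',V[r,w].mean() if len(w) else '',end=' | ')
print()
def tool(u,v,ax,val):
    e=np.eye(3)[ax];return ((plane(d,[[u,v]],Rt@e,s['tcp_pos']+Rt@e*val)-s['tcp_pos'])@Rt)[0].round(4)
vmin=v.min()
for xo in(-.001,0,.001): print('bottom edge',tool(259,vmin-.5,0,xo+.018))
for zs in(-.0365,-.034): print('top corners',tool(u[v>300].min(),v.max(),2,zs),tool(u[v>300].max(),v.max(),2,zs))
```

```text
plane n [-0.483 -0.135  0.865] expect [-0.485 -0.12   0.866] res 0.0005
rim local x range [0.5065 0.5231 0.5377] ymin -0.322 rect (array([ 0.522 , -0.2656]), array([0.0299, 0.113 ]), 2.08)
gap px [258.1  91.8] rect (array([ 0.523 , -0.2914]), array([0.0115, 0.036 ]), 1.78) world [ 0.6109 -0.149   0.0809] local [ 0.523  -0.2914]
gap px [256.   16.3] rect (array([ 0.5206, -0.2248]), array([0.0108, 0.029 ]), 0.42) world [ 0.5929 -0.0849  0.0797] local [ 0.5206 -0.2248]
orange rows 208 312
205 126.37839771101574 0.13980618
255 192.24542518837458 0.1253809
285 192.49252013808976 0.13107741
206    | 214 244 272 123.93103448275862 | 222 243 273 124.12903225806451 | 230 241 275 123.02857142857142 | 238 240 276 123.35135135135135 | 246 239 277 124.46153846153847 | 254 238 278 188.7560975609756 | 262 239 276 194.6578947368421 | 270 239 276 194.26315789473685 | 278 239 276 187.53846153846155 | 286 240 276 188.1578947368421 | 294 240 276 191.8918918918919 | 302 240 276 191.9189189189189 | 310 241 275 195.2 | 
bottom edge [0.017  0.0018 0.0103]
bottom edge [0.018  0.0018 0.0079]
bottom edge [0.019  0.0018 0.0056]
top corners [-0.0163 -0.0073 -0.0365] [-0.0163  0.0096 -0.0365]
top corners [-0.0186 -0.0075 -0.034 ] [-0.0186  0.0098 -0.034 ]
```

Request:
step_arm:
  deltas:
    - [0,0,-0.5,0,0,-0.032,0.5]
    - [0,0,0,-0.0873,0,0,0.5]
    - [0,0,0,-0.0873,0,0,0.5]
    - [0,0,0,-0.0873,0,0,0.5]
    - [0,0,0,-0.0873,0,0,0.5]
    - [0,0,0,-0.0873,0,0,0.5]
    - [0,0,0,-0.0873,0,0,0.5]
    - [0,0,0,0,0,0,0.5]
    - [0,0,0,0,0,0,0.5]

```text
time_s: 7.2
tcp_pos: [0.6281, -0.2286, 0.2378]
eef_rot: [0.583, 0.771, 0.206, 0.155]
wrist_force: [0.3, -0.4, 0.0]
finger_gap: 0.0173
finger_force: 59.0
```

```bash
cat >> h.py <<'E'
y=np.radians(15.8);ex=np.array([np.cos(y),np.sin(y),0]);ey=np.array([-np.sin(y),np.cos(y),0])
n=-.5*ex+np.array([0,0,.8660254]);xg=np.cross(ey,n);G=np.c_[ey,xg,-n]
gr=np.array([.6109,-.149,.0809]);gl=gr+.07*ey;off=np.array([-.0005,.0013,.0135])
def go(gap,h):
    s=robot.sense();A=R.from_quat(s['eef_rot']).as_matrix()
    t=gap+h*n-G@off
    print('t',s['time_s'],'tcp',s['tcp_pos'].round(4),'target',t.round(4),'tool delta cm',(A.T@(t-s['tcp_pos'])*100).round(2),'rot',R.from_matrix(A.T@G).as_rotvec().round(4),'F',s['wrist_force'].round(1),'gauge-in-gap(x,y,z)mm',((s['tcp_pos']+A@off-gap)@np.c_[xg,ey,n]*1e3).round(1),s['joints'].round(2))
E
python3 -c "
from h import *
go(gl,.10);go(gl,.065)"
```

```text
t 7.2 tcp [ 0.6281 -0.2286  0.2378] target [ 0.536  -0.0969  0.1785] tool delta cm [15.18 -7.53  2.53] rot [-0.0025 -0.001   0.    ] F [ 0.3 -0.4  0. ] gauge-in-gap(x,y,z)mm [  75.3 -151.8  125. ] [-0.5   0.08 -0.18  0.92  0.36  0.86]
t 7.2 tcp [ 0.6281 -0.2286  0.2378] target [ 0.5529 -0.0922  0.1482] tool delta cm [15.18 -7.52  6.03] rot [-0.0025 -0.001   0.    ] F [ 0.3 -0.4  0. ] gauge-in-gap(x,y,z)mm [  75.3 -151.8  125. ] [-0.5   0.08 -0.18  0.92  0.36  0.86]
```

Request:
step_arm:
  deltas:
    - [1.0,-0.5,0,0,0,0,0.5]
    - [2.5,-1.2,0,0,0,0,0.5]
    - [2.5,-1.2,0,0,0,0,0.5]
    - [2.5,-1.2,0,0,0,0,0.5]
    - [2.5,-1.2,0.8,0,0,0,0.5]
    - [2.2,-1.2,1.5,0,0,0,0.5]
    - [1.5,-0.8,1.5,0,0,0,0.5]
    - [0.5,-0.2,1.5,0,0,0,0.5]
    - [0,0,0.7,0,0,0,0.5]
    - [0,0,0,0,0,0,0.5]
    - [0,0,0,0,0,0,0.5]

```text
time_s: 8.12
tcp_pos: [0.556, -0.093, 0.1499]
eef_rot: [0.582, 0.771, 0.206, 0.156]
wrist_force: [0.4, 0.2, 0.1]
finger_gap: 0.0175
finger_force: 59.0
```

Run:
```python
from h import *
go(gl,.065)
d=snap('wrist');np.savez('w3',**d);cv2.imwrite('pics/w3.png',cv2.resize(d['img'][90:290,140:400],(780,600),interpolation=cv2.INTER_CUBIC))
```

```text
t 8.1167 tcp [ 0.556  -0.093   0.1499] target [ 0.5529 -0.0922  0.1482] tool delta cm [ 0.17 -0.32  0.  ] rot [-0.     -0.0002  0.0015] F [0.4 0.2 0.1] gauge-in-gap(x,y,z)mm [ 3.2 -1.7 65. ] [-0.31 -0.13 -0.59  0.66  0.28  1.05]
```

View pics/w3.png

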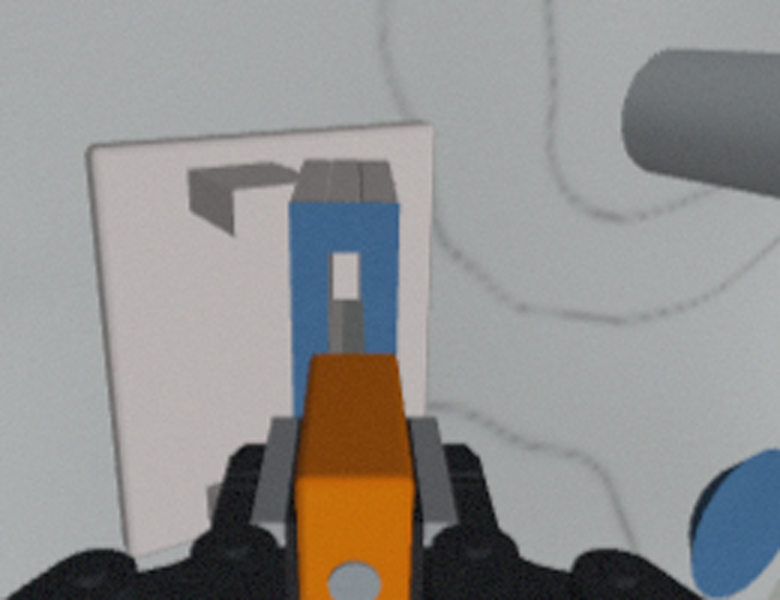

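The picture shows the gap at (345,275) with the blade tip at (347,325) almost in line. I'll enlarge that region to read the offset.

Run:
```python
from h import *
d=np.load('w3.npz');a=d['img'][150:215,230:285];cv2.imwrite('pics/w3z.png',cv2.resize(a,None,fx=9,fy=9,interpolation=cv2.INTER_NEAREST))
print(d['mtx'])
d={k:d[k] for k in d}
H,S,V=cv2.split(cv2.cvtColor(d['img'],cv2.COLOR_BGR2HSV))
m=((H>95)&(H<125)&(S>90));m[:,:230]=0;m[:,300:]=0;m[:140]=0
for r in range(160,212,6):
    Q=plane(d,[[c,r] for c in np.nonzero(m[r])[0]],n,gl)
    c=np.nonzero(m[r])[0];k=np.argmax(np.diff(c))
    X=(Q-gl)@xg*1e3;Y=(Q-gl)@ey*1e3;print(r,c[0],c[k],c[k+1],c[-1],'X',X[[0,k,k+1,-1]].round(1),'Y',Y[0].round(1))
```

```text
[[278.39562862   0.         257.69573397]
 [  0.         278.39562862 187.09606716]
 [  0.           0.           1.        ]]
160 237 237 238 272 X [-14.2 -14.2 -13.4  14. ] Y 28.9
166 237 237 238 272 X [-14.3 -14.3 -13.5  14.1] Y 24.0
172 237 237 238 272 X [-14.4 -14.4 -13.6  14.2] Y 18.9
178 237 248 260 272 X [-14.5  -5.5   4.4  14.3] Y 13.8
184 237 248 260 272 X [-14.6  -5.5   4.4  14.4] Y 8.6
190 237 248 261 271 X [-14.8  -5.6   5.3  13.7] Y 3.3
196 238 248 261 271 X [-14.   -5.6   5.3  13.7] Y -2.0
202 238 248 262 271 X [-14.1  -5.7   6.2  13.8] Y -7.5
208 238 238 239 243 X [-14.3 -14.3 -13.4 -10. ] Y -13.0
```

View pics/w3z.png

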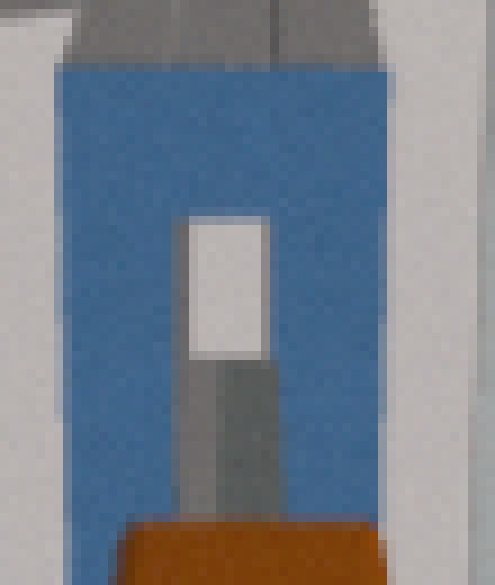

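The gap (col 254.3) and the blade (col 257.8) differ by about 2.8 mm across. I'll correct that and enter.

Request:
step_arm:
  deltas:
    - [0.17,-0.3,0,0,0,0,0.5]
    - [0,0,0.5,0,0,0,0.5]
    - [0,0,0.5,0,0,0,0.5]
    - [0,0,0.5,0,0,0,0.5]
    - [0,0,0.4,0,0,0,0.5]
    - [0,0,0.4,0,0,0,0.5]
    - [0,0,0,0,0,0,0.5]

```text
time_s: 8.75
tcp_pos: [0.5631, -0.0889, 0.1268]
eef_rot: [0.582, 0.77, 0.207, 0.156]
wrist_force: [1.5, 0.4, -0.9]
finger_gap: 0.0171
finger_force: 59.0
```

```bash
python3 -c "
from h import *
go(gl,.03)"
```

```text
t 8.75 tcp [ 0.5631 -0.0889  0.1268] target [ 0.5697 -0.0874  0.1179] tool delta cm [-0.04  0.14  1.11] rot [ 0.0004 -0.0005  0.0003] F [ 1.5  0.4 -0.9] gauge-in-gap(x,y,z)mm [-1.4  0.4 41.1] [-0.3  -0.1  -0.63  0.6   0.28  1.06]
```

Request:
step_arm:
  deltas:
    - [0,0.1,0.3,0,0,0,0.5]
    - [0,0,0.4,0,0,0,0.5]
    - [0,0,0.4,0,0,0,0.5]
    - [0,0,0,0,0,0,0.5]

```text
time_s: 9.08
tcp_pos: [0.5685, -0.087, 0.1172]
eef_rot: [0.583, 0.771, 0.206, 0.155]
wrist_force: [0.2, 0.5, -1.1]
finger_gap: 0.0172
finger_force: 59.0
```

Request:
step_arm:
  deltas:
    - [0,0,0.2,0,0,0,0.5]
    - [0,0,0.2,0,0,0,0.5]
    - [0,0,0,0,0,0,0.5]

```text
time_s: 9.33
tcp_pos: [0.5707, -0.0867, 0.1145]
eef_rot: [0.583, 0.77, 0.206, 0.156]
wrist_force: [0.5, 0.4, -1.1]
finger_gap: 0.0173
finger_force: 59.1
```

```bash
python3 -c "
from h import *
go(gl,.02)"
```

```text
t 9.3333 tcp [ 0.5707 -0.0867  0.1145] target [ 0.5745 -0.086   0.1093] tool delta cm [-0.05  0.07  0.65] rot [-0.0002 -0.0003  0.0001] F [ 0.5  0.4 -1.1] gauge-in-gap(x,y,z)mm [-0.7  0.5 26.5] [-0.29 -0.08 -0.64  0.56  0.27  1.07]
```

Request:
step_arm:
  deltas:
    - [0,0,0.2,0,0,0,0.5]
    - [0,0,0.1,0,0,0,0.5]
    - [0,0,0,0,0,0,0.5]

```text
time_s: 9.58
tcp_pos: [0.5721, -0.0863, 0.1121]
eef_rot: [0.583, 0.77, 0.206, 0.156]
wrist_force: [-0.7, 0.9, -0.3]
finger_gap: 0.0173
finger_force: 59.1
```

Request:
step_arm:
  deltas:
    - [0,0,0.2,0,0,0,0.5]
    - [0,0,0,0,0,0,0.5]

```text
time_s: 9.75
tcp_pos: [0.5732, -0.086, 0.1104]
eef_rot: [0.583, 0.77, 0.206, 0.156]
wrist_force: [0.5, 0.5, -0.3]
finger_gap: 0.0172
finger_force: 59.1
```

Request:
step_arm:
  deltas:
    - [0,0,0.2,0,0,0,0.5]
    - [0,0,0.1,0,0,0,0.5]
    - [0,0,0,0,0,0,0.5]

```text
time_s: 10.0
tcp_pos: [0.5745, -0.0856, 0.1077]
eef_rot: [0.583, 0.77, 0.206, 0.156]
wrist_force: [-0.6, -0.6, -0.6]
finger_gap: 0.0176
finger_force: 59.1
```

Request:
step_arm:
  deltas:
    - [0,0,0.2,0,0,0,0.5]
    - [0,0,0.2,0,0,0,0.5]
    - [0,0,0,0,0,0,0.5]

```text
time_s: 10.25
tcp_pos: [0.5764, -0.085, 0.1041]
eef_rot: [0.583, 0.771, 0.206, 0.156]
wrist_force: [-0.8, 0.9, -0.9]
finger_gap: 0.0173
finger_force: 59.1
```

```bash
python3 -c "
from h import *
go(gl,.0)"
```

```text
t 10.25 tcp [ 0.5764 -0.085   0.1041] target [ 0.5841 -0.0833  0.0919] tool delta cm [-0.05  0.07  1.44] rot [-0.0002 -0.0004  0.0002] F [-0.8  0.9 -0.9] gauge-in-gap(x,y,z)mm [-0.7  0.5 14.4] [-0.28 -0.06 -0.64  0.54  0.27  1.08]
```

The blade is 35 mm deep with no force, past where the ledge would be, so the left gap is open. I'll continue until it seats.

Request:
step_arm:
  deltas:
    - [0,0.05,0.3,0,0,0,0.5]
    - [0,0,0.3,0,0,0,0.5]
    - [0,0,0.3,0,0,0,0.5]
    - [0,0,0.2,0,0,0,0.5]
    - [0,0,0,0,0,0,0.5]

```text
time_s: 10.67
tcp_pos: [0.582, -0.0833, 0.0945]
eef_rot: [0.583, 0.771, 0.206, 0.156]
wrist_force: [0.7, -0.0, -0.9]
finger_gap: 0.0173
finger_force: 59.1
```

Request:
step_arm:
  deltas:
    - [0,0,0.15,0,0,0,0.5]
    - [0,0,0.1,0,0,0,0.5]
    - [0,0,0,0,0,0,0.5]

```text
time_s: 10.92
tcp_pos: [0.5834, -0.0831, 0.0932]
eef_rot: [0.583, 0.77, 0.207, 0.156]
wrist_force: [0.7, 0.1, -1.2]
finger_gap: 0.0175
finger_force: 59.4
```

```bash
python3 -c "
from h import *
go(gl,.0)"
```

```text
t 10.9167 tcp [ 0.5834 -0.0831  0.0932] target [ 0.5841 -0.0833  0.0919] tool delta cm [-0.04 -0.01  0.14] rot [ 0.0003 -0.0001  0.0002] F [ 0.7  0.1 -1.2] gauge-in-gap(x,y,z)mm [0.1 0.4 1.4] [-0.27 -0.04 -0.65  0.51  0.26  1.08]
```

Nearly flush, so I'll press on gently until I feel contact.

Request:
step_arm:
  deltas:
    - [0,0,0.15,0,0,0,0.5]
    - [0,0,0,0,0,0,0.5]

```text
time_s: 11.08
tcp_pos: [0.5835, -0.0831, 0.0931]
eef_rot: [0.583, 0.77, 0.207, 0.156]
wrist_force: [-15.2, -1.5, 15.1]
finger_gap: 0.0174
finger_force: 62.1
```

Request:
step_arm:
  deltas:
    - [0,0,0.15,0,0,0,0.5]
    - [0,0,0,0,0,0,0.5]

```text
time_s: 11.25
tcp_pos: [0.5836, -0.0831, 0.0931]
eef_rot: [0.583, 0.77, 0.207, 0.157]
wrist_force: [-30.6, -1.5, 29.0]
finger_gap: 0.0172
finger_force: 64.9
```

Request:
step_arm:
  deltas:
    - [0,0,-0.25,0,0,0,0.5]
    - [0,0,0,0,0,0,0.5]
    - [0,0,0,0,0,0,0.5]

```text
time_s: 11.5
tcp_pos: [0.5839, -0.0833, 0.0934]
eef_rot: [0.582, 0.77, 0.207, 0.157]
wrist_force: [-6.7, -1.2, 7.5]
finger_gap: 0.0173
finger_force: 60.8
```

Run:
```python
from h import *
go(gl,0)
d=snap('wrist');a=cv2.resize(d['img'][90:290,140:400],(780,600),interpolation=cv2.INTER_CUBIC)
cv2.imwrite('pics/w4.png',a)
```

```text
t 11.5 tcp [ 0.5839 -0.0833  0.0934] target [ 0.5841 -0.0833  0.0919] tool delta cm [-0.01 -0.06  0.14] rot [0.0013 0.0006 0.0003] F [-6.7 -1.2  7.5] gauge-in-gap(x,y,z)mm [0.6 0.1 1.4] [-0.27 -0.04 -0.65  0.5   0.26  1.08]
```

View pics/w4.png

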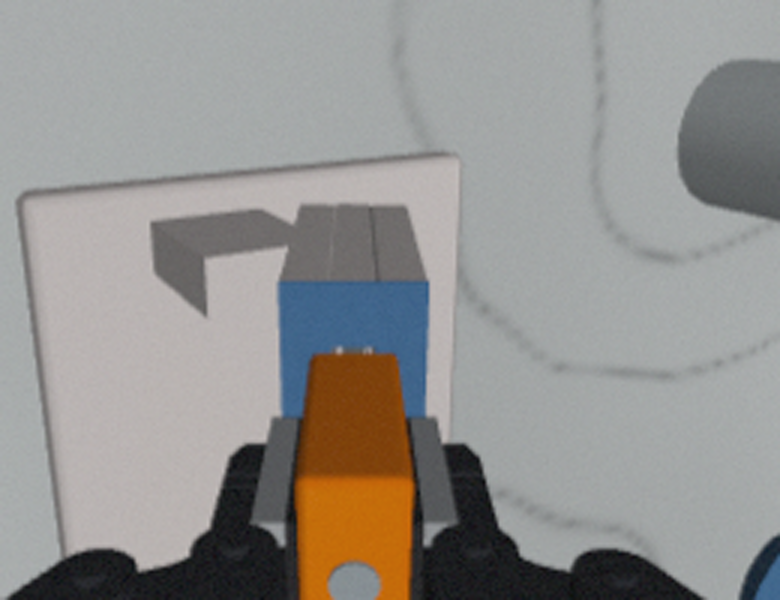

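The handle underside (355,355) sits on the blue rim, with only a sliver of the gap showing and centred on it. I'll release and back off along the gap.

Request:
step_arm:
  deltas:
    - [0,0,0,0,0,0,2.2]
    - [0,0,0,0,0,0,3]
    - [0,0,0,0,0,0,4]
    - [0,0,0,0,0,0,4]
    - [0,0,-0.5,0,0,0,4]
    - [0,0,-1,0,0,0,4]
    - [0,0,-2,0,0,0,4]
    - [0,0,-2,0,0,0,4]
    - [0,0,-2,0,0,0,4]
    - [0,0,-2,0,0,0,4]
    - [0,0,-1,0,0,0,4]
    - [0,0,0,0,0,0,4]

```text
time_s: 12.55
tcp_pos: [0.5336, -0.0981, 0.1871]
eef_rot: [0.582, 0.77, 0.207, 0.159]
wrist_force: [0.7, -0.3, 0.2]
finger_gap: 0.04
finger_force: 0.0
```

Request:
step_arm:
  deltas:
    - [0,0,0,0,0,0,4]
    - [0,0,0,0,0,0,4]
    - [0,0,0,0,0,0,4]
    - [0,0,0,0,0,0,4]

```text
time_s: 12.88
tcp_pos: [0.5328, -0.0971, 0.1822]
eef_rot: [0.583, 0.771, 0.206, 0.155]
wrist_force: [-0.3, 0.9, 0.6]
finger_gap: 0.0398
finger_force: 0.0
```

Run:
```python
from h import *
go(gl,0)
d=snap('wrist');e=snap('scene')
a=cv2.resize(d['img'][90:290,140:400],(400,308));b=cv2.resize(e['img'][160:300,170:350],(396,308),interpolation=cv2.INTER_CUBIC)
cv2.imwrite('pics/w5.png',np.hstack([a,b]))
for d in(d,e):
    H,S,V=cv2.split(cv2.cvtColor(d['img'],cv2.COLOR_BGR2HSV));P=cloud(d)
    m=(H>3)&(H<18)&(S>180)&(np.linalg.norm(P-gl-.03*n,axis=-1)<.07)
    q=(P[m]-gl)@np.c_[xg,ey,n]*1e3;print(len(q),np.percentile(q,[3,50,97],axis=0).round(1).tolist())
```

```text
t 12.8833 tcp [ 0.5328 -0.0971  0.1822] target [ 0.5841 -0.0833  0.0919] tool delta cm [-0.09  0.11 10.47] rot [-0.0015 -0.0013 -0.0001] F [-0.3  0.9  0.6] gauge-in-gap(x,y,z)mm [ -0.9   0.8 104.7] [-0.34 -0.18 -0.56  0.75  0.29  1.02]
1000 [[-8.6, -16.4, 6.9], [-0.6, 7.3, 48.5], [7.4, 16.4, 49.8]]
224 [[-1.1, -13.5, 5.3], [8.2, 0.7, 29.3], [10.9, 15.8, 50.7]]
```

View pics/w5.png

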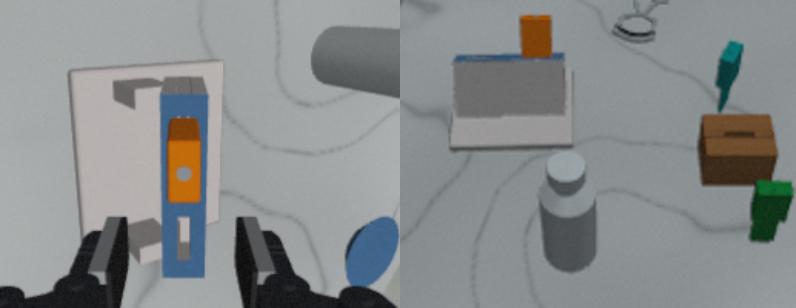

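The gauge stands flush in the left gap (wrist view (184,165), scene view (536,35)). The handle top is 50 mm above the rim and centred, the bystanders are unmoved, and the gripper is clear. I'll hand it in.

```bash
python3 -c "
from station import robot
print(robot.close_job())"
```

```text
the job is handed in; nothing more can be done
None
```

The orange gauge stands released and flush in the left gap, which let the blade in all the way. The bystanders looked unmoved, and the job is handed in; no verdict was returned.

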